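# Present a paint tin to the label scanner at its reading distance

## Robot

A 6-joint arm with a two-finger parallel gripper is mounted at the origin on the work surface. World frame = base frame: x ahead of the robot, y to its left, z up, the work surface at z = 0. Lengths are in mm, angles in rad, forces in N, time in s.
With the tool pointing down it reaches from about 350 to 975 mm from the base axis. Payload 7.1 kg.
Tool frame: the origin (TCP) lies at the very end of the fingers, on their centre line; the grasp point (between the pads) lies tcp_to_grasp behind it (tcp_to_grasp is the distance from the TCP to the grasp point, in mm); z points along the fingers, x is the direction in which the jaws open and shut, and the axes are right-handed (so a half turn about z gives the same grasp; the last joint's range is limited). The gripper opens to 88 mm and grips with 3 to 60 N. Pads are 20 mm wide; open, the fingers measure 115 mm over their backs; the gripper's body (75 mm by 178 mm) begins 61 mm behind the grasp point.
Start: joints at [1.321, 0.423, 1.63, -0, 1.089, -0.019], TCP at [142.941, 608.418, 222.675] pointing down, gripper open.
Joint ranges: [-3, 3], [-0.9, 2.11], [0.09, 2.58], [-1.31, 4.45], [0.11, 2.69], [-2.54, 2.54]. Speed limits (rad/s): [2.39, 2.39, 3.01, 3.14, 3.14, 3.14].

## Interface

Orientations are given as a rotation vector (axis times angle).
In Python, from workcell import get_obs, get_image, close_job, recognise, mark_of, tcp_to_grasp gives the robot as it stands. The module is installed in compiled form; this text tells all that it offers.
- The arm moves only by the tool move_arm, never from a script. Its argument "motion" is a list of rows, each a list of 7 numbers: the shift along the world's x, y, z in mm, then the turn, a rotation vector about the world's x, y, z in rad, then the finger opening in mm, from 0 to 87.8. A call has 1 to 5 rows; each row is the pose to reach, as a shift and turn from the pose commanded when the call began; what a row does not reach only later rows make up. A row lasts 1/12 s, in which the tool goes at most 41.7 mm and 7.16 degrees, less where a joint would pass 70% of its speed; a pose out of reach is approached as far as the arm can. A call with a gripper value outside its range is refused whole. The fingers move at their own pace and stop on an object; the grip force is fixed at half the most. Time passes only in rows, so rows that repeat a pose let the fingers close. It gives the time, the measured TCP pose, the force and the opening at its end, in the units of the state.
- get_obs(): the state, without advancing time (a new reading comes with each control period).
- get_image(name): name is "side" or "top" or "wrist"; returns a dict with "color" (384x512x3 uint8, red, green, blue), "mtx" (3x3 intrinsics, pixels), "camera_from_world" (4x4, takes a point from world to camera coordinates). Camera axes: x right, y up, looking along -z (the intrinsics and any distortion apply to the point x, -y, -z); pixel columns grow to the right and rows downward; lengths in mm; the calibration is good to about 2 mm. A picture is of the moment at which its call begins. There is no depth.
- close_job(): hands the job in, once; it reports no verdict.
Trained networks look in a picture, given as the dict that the camera call returned (one of the last four; its "shot" number tells which), for a name from the list of things; names that differ only in an ending like _2 or _b are one class to them, and where a whole thing is asked for, a point or a joint stands for the part that bears it (a point fixed in the world has none). Each returns a list of dicts, best first, with "p" (0 to 1); they miss things now and then, are a little off and sometimes report something else, mostly with a low value. They report only what shows in the picture. A call takes as long as a camera call.
- recognise(picture, label): "bbox" ([centre column, centre row, width, height] in pixels, round what is visible of it).
- mark_of(picture, label): "location" ([row, column] in pixels: a listed point, or the origin of a listed thing).
The state is a dict: "t": time; "qpos": joint angles; "qvel": joint speeds; "joint_torque": joint torques, N m; "ee_pos": TCP position; "orientation": TCP orientation; "ft_force": force on the tool from outside, world axes, zero at the start; "moment": the same for the moment, N m; "width": finger opening in mm.
Only numpy, scipy, OpenCV 4.12 (cv2) and the standard library are available. Lean on these libraries where they do the work, as an engineer would, in place of code of your own. Each camera call takes 0.05 s, during which the arm holds its last target. There are 200 camera calls.

## Task

Lay the spacing bar flat on the bench and flush against the scanner's window face, centred on the window. Then turn the labelled tin so that its label squarely faces the scanner, and stand it up against the bar's outer edge, in front of the middle of the window, with the bar still flush. Keep the tin upright throughout, and leave the scanner's neighbours (the plain tin, the cup and the jar) where they are.

Things in the scene. Friction and masses are not known exactly. Their poses are not given: they have to be found in the camera images.
- scanner: Grey plastic block fixed to the bench: 80 mm deep (its x), 120 wide (its y), 75 high. Origin: centre of its underside, on the bench; z up. Its flat upright window face is at its x = -40 mm and looks along its -x, with a black window 84 mm wide, 37 to 67 mm up. A black strip as wide continues 16 mm onto the top along the window edge; a smaller dark plate (30 x 50 mm) marks the top's rear.
- scanner_window (a point): Centre of the scanner's window, on its window face, 52 mm above the bench. Axes as the scanner's: -x points out of the window.
- bar: Loose flat aluminium bar 180 mm long (its y), 50 wide (its x), 12 thick, 0.3 kg, with a black grip block in the middle of its top: 24 mm (x) by 40 mm (y), from 12 to 42 mm above its underside. Origin: centre of its underside; z up. Either long edge may go against the scanner; flush, its origin is 65 mm from the scanner's origin along the scanner's -x.
- tin: Labelled tin: upright closed dull steel cylinder with a black lid, 60 mm in diameter, 100 high, 0.25 to 0.5 kg. Origin: centre of its underside; z up its axis; +x points out through the middle of its white paper label (about 100 degrees of the side, 24 to 80 mm up). A white seal strip 16 mm wide runs from the label over the rim to the lid's centre: from above it points to the label.
- tin_label (a point): Middle of the label, on the side of the tin 30 mm from its axis, 52 mm above its underside. Axes as the tin's.
- plain_tin: Bystander: dull steel tin with a black lid and no label, 84 mm in diameter, 110 mm high. Origin at the centre of its underside.
- cup: Bystander: open white mixing cup, 90 mm across the rim, 100 mm high. Origin at the centre of its underside.
- jar: Bystander: closed white jar with a black cap, 72 mm in diameter, 85 mm high. Origin at the centre of its underside.

How it is judged (in metres and radians):
On the way, in this order (a step that is already met when the one before it is completed fails the run):
1. the spacing bar lies flat and flush against the scanner's window face, centred on it (x of bar in the frame of scanner between -0.069 and -0.058 m and y of bar in the frame of scanner between -0.035 and 0.035 m and angle between the x axis of bar and the x axis of scanner, either way round below 0.05 rad and height (world z) of bar below 0.005 m and angle between bar's own z axis and vertical below 0.05 rad), for 0.3 s.
2. the tin stands against the bar with its label facing the scanner, the bar still flush (all of step 1 and x of tin in the frame of scanner between -0.127 and -0.108 m and y of tin in the frame of scanner between -0.025 and 0.025 m and angle between the x axis of tin and the x axis of scanner, either way round below 0.25 rad and x of tin_label in the frame of scanner above -0.108 m and height (world z) of tin below 0.005 m and angle between tin's own z axis and vertical below 0.06 rad), for 0.2 s.
At the end, for the whole second after the job is handed in: Bar flat, within 4 mm of the window face, parallel within 0.05 rad, centred within 35 mm. Tin upright (0.06 rad) on the bench against the bar (axis 108 to 127 mm from the scanner's origin along its -x), within 25 mm of the window's middle sideways, label facing it within 0.25 rad. Both at rest (all of step 2 and linear speed of each of tin, bar below 0.02 m/s); the robot touches nothing.
It fails at once if the labelled tin is tipped by more than about 30 degrees (angle between tin's own z axis and vertical above 0.55 rad).
It fails at once if the plain tin is moved by more than 20 mm (distance of plain_tin from where it was at the start of the episode above 0.02 m).
It fails at once if the cup is moved by more than 20 mm (distance of cup from where it was at the start of the episode above 0.02 m).
It fails at once if the jar is moved by more than 20 mm (distance of jar from where it was at the start of the episode above 0.02 m).
It also fails if it takes over 58 s, if anything falls off the work surface, if the arm or the gripper's body presses on something with over 40 N, if the wrist force passes 120 N, or if a joint passes its speed limit or range.

## Working session

There is one attempt and no reset: what is moved stays moved. The work goes in short steps, Python scripts to look and compute and a tool call to move; the robot and the scene stay as the last step left them, time stands still between calls to the robot, and variables do not carry over. Pictures are saved under pics/ and viewed, about 8 in all and at most 12, crops included, and the job is handed in when it is done.

Besides the shell and the picture viewer there is one more tool, called by a JSON object that holds its "op" and its "data", one argument or row to a line. move_arm: Moves the arm, as the interface text tells. Its arguments: {"type":"object","properties":{"motion":{"type":"array"}},"required":["motion"]}

```bash
mkdir -p pics; cat > h.py <<'E'
import numpy as np, cv2
from workcell import *
def ray(im,u,v):
    p=np.linalg.inv(im["mtx"])@np.array([u,v,1.]);p=np.array([p[0],-p[1],-p[2]])
    T=np.array(im["camera_from_world"]);R=T[:3,:3];o=-R.T@T[:3,3];return o,R.T@p
def at(im,u,v,z):
    o,d=ray(im,u,v);return (o+d*(z-o[2])/d[2]).round(1)
def proj(im,P):
    T=np.array(im["camera_from_world"]);c=T[:3,:3]@np.array(P,float)+T[:3,3];q=im["mtx"]@np.array([c[0],-c[1],-c[2]]);return (q[:2]/q[2]).round(1)
def save(im,n): cv2.imwrite("pics/"+n,cv2.cvtColor(im["color"],cv2.COLOR_RGB2BGR))
E
python3 - <<'E'
from h import *
o=get_obs();print(o,tcp_to_grasp)
ims={n:get_image(n) for n in("top","side","wrist")}
print([k for k in ims["top"]])
cv2.imwrite("pics/a.png",cv2.cvtColor(cv2.resize(np.hstack([ims["top"]["color"]]),None,fx=1.5,fy=1.5),cv2.COLOR_RGB2BGR))
cv2.imwrite("pics/b.png",cv2.cvtColor(cv2.resize(np.hstack([ims["side"]["color"],ims["wrist"]["color"]]),None,fx=.78,fy=.78),cv2.COLOR_RGB2BGR))
for n,im in ims.items():
  for l in["scanner","scanner_window","bar","tin","tin_label","plain_tin","cup","jar"]:
    for r in mark_of(im,l)[:2]:
      v,u=r["location"];print(n,l,round(r["p"],2),[round(u),round(v)],at(im,u,v,52 if "_" in l and l!="plain_tin" else 0))
E
```

```text
{'t': 0.0, 'qpos': array([ 1.32097176e+00,  4.23825317e-01,  1.63068932e+00, -2.05626710e-05,
        1.08858327e+00, -1.90155828e-02]), 'qvel': array([ 0.00033772,  0.00132416,  0.00091866,  0.00069517, -0.00074293,
       -0.00054161]), 'joint_torque': array([ 2.40097379e-04, -5.44611096e+01, -2.73676246e+01,  6.44880719e-02,
        2.23900226e-02, -1.03353518e-04]), 'ee_pos': array([142.8314688 , 607.89274046, 221.91165213]), 'orientation': array([ 2.46172469e+00,  1.95030543e+00, -1.86300866e-03]), 'ft_force': array([ 0.19582576, -1.42202011,  0.44071618]), 'moment': array([-0.00310175,  0.03769382,  0.04612407]), 'width': 87.79423805010298} 18.700000000000003
['color', 'mtx', 'camera_from_world', 'shot']
top scanner 0.58 [319, 212] [ 520.6 -175.2    0. ]
top scanner_window 0.9 [306, 219] [ 494.  -130.3   52. ]
top bar 0.64 [201, 180] [607.2 168.7   0. ]
top tin 0.87 [187, 233] [452.5 205.4   0. ]
top tin_label 0.65 [172, 234] [445.9 239.9  52. ]
top tin_label 0.18 [308, 219] [ 495.2 -136.8   52. ]
top plain_tin 0.68 [395, 193] [ 580.7 -399.1    0. ]
top cup 0.57 [96, 198] [548.2 469.8   0. ]
top jar 0.92 [271, 130] [761.6 -33.4   0. ]
side scanner 0.8 [275, 264] [ 506.5 -179.1    0. ]
side scanner_window 0.84 [267, 247] [ 506.5 -140.5   52. ]
side bar 0.77 [232, 184] [611.8 167.7   0. ]
side tin 0.89 [189, 202] [444.7 202.5   0. ]
side tin_label 0.79 [185, 188] [452.3 225.5  52. ]
side plain_tin 0.66 [348, 300] [ 590.2 -408.2    0. ]
side cup 0.97 [175, 150] [555.9 453.5   0. ]
side jar 0.64 [300, 198] [757.5 -38.8   0. ]
```

View pics/a.png

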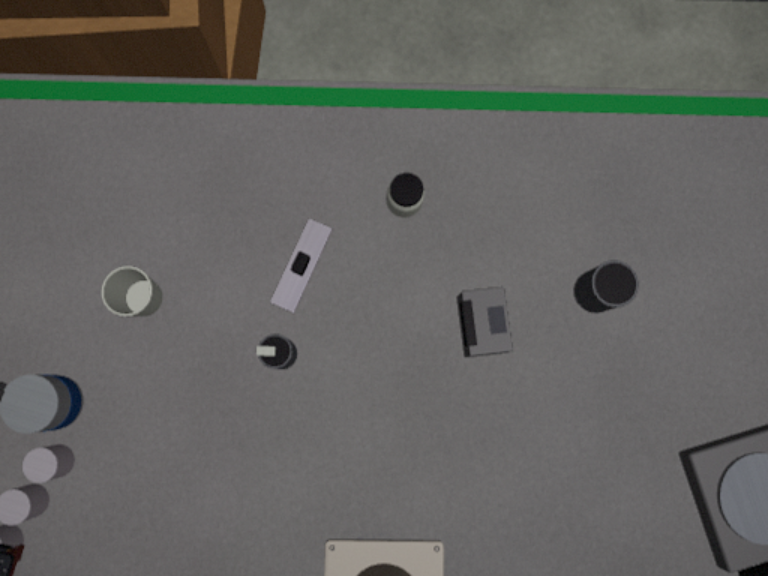

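View pics/b.png

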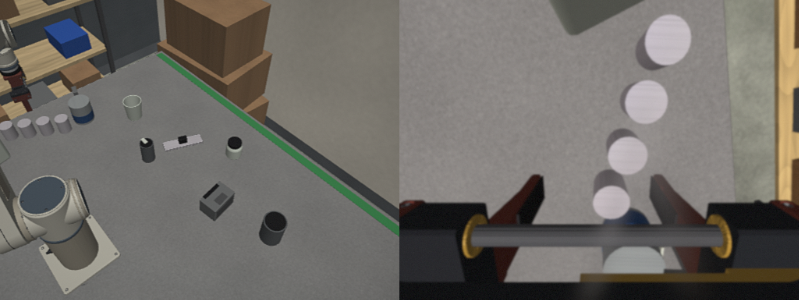

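Top view: bar grip at about (300,264), scanner at (487,322) with its window towards +y (left), and tin at (276,351) with its seal pointing away from the scanner (+y). The tin needs about a half turn. I'm moving over the bar first.

{"op": "move_arm", "data": {
  "motion": [
    [117,-110,15,0,0,-0.46,87],
    [234,-220,15,0,0,-0.92,87],
    [234,-220,15,0,0,-0.92,87],
    [234,-220,15,0,0,-0.92,87],
    [234,-220,15,0,0,-0.92,87]
  ]
}}

```text
t: 1.77
ee_pos: [295.5, 464.6, 233.4]
orientation: [-2.946, -1.091, -0.001]
ft_force: [1.4, 0.5, -0.4]
width: 87.4
```

{"op": "move_arm", "data": {
  "motion": [
    [234,-220,15,0,0,-0.92,87],
    [234,-220,15,0,0,-0.92,87],
    [234,-220,15,0,0,-0.92,87],
    [234,-220,15,0,0,-0.92,87],
    [234,-220,15,0,0,-0.92,87]
  ]
}}

```text
t: 2.18
ee_pos: [447.4, 321.8, 243.3]
orientation: [-3.139, -0.132, -0.001]
ft_force: [1.5, 0.5, 0.4]
width: 87.0
```

```bash
python3 - <<'E'
from h import *
im=get_image("wrist");save(im,"c.png")
for u,v in((0,0),(511,0),(256,192),(0,383),(511,383)):print(u,v,at(im,u,v,0))
print(get_obs()["ee_pos"],proj(im,[609,168,0]),proj(im,[450,204,0]),proj(im,[515,-178,0]))
E
```

```text
0 0 [107.7 513.    0. ]
511 0 [758.7 567.9   0. ]
256 192 [455.8 286.9   0. ]
0 383 [  -1.8 -133.8    0. ]
511 383 [978.5 -52.    0. ]
[452.35445637 317.77245808 243.79648471] [341.1 267.8] [248.  240.9] [265.2 416.3]
```

View pics/c.png

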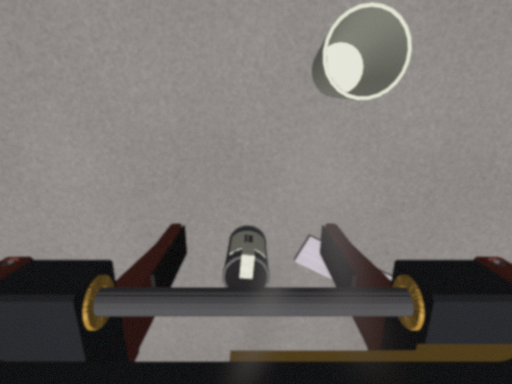

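Wrist view: tin at (246,265) with its seal pointing down-image in front of the fingers, and part of the bar at (320,260). Next are enlarged top and side crops, to fit the scanner and bar edges.

```bash
python3 - <<'E'
from h import *
t=get_image("top");s=get_image("side")
def crop(im,x,y,w,h,f):
    c=cv2.resize(im["color"][y:y+h,x:x+w],None,fx=f,fy=f,interpolation=cv2.INTER_CUBIC);return c
A=crop(t,297,182,54,64,7);B=crop(s,245,222,60,64,7)
c=np.hstack([A,B]);c=cv2.convertScaleAbs(c,alpha=1.6)
cv2.imwrite("pics/d.png",cv2.cvtColor(c,cv2.COLOR_RGB2BGR));print(c.shape)
import pickle;pickle.dump((t,s),open("ts.pkl","wb"))
E
```

```text
(448, 798, 3)
```

View pics/d.png

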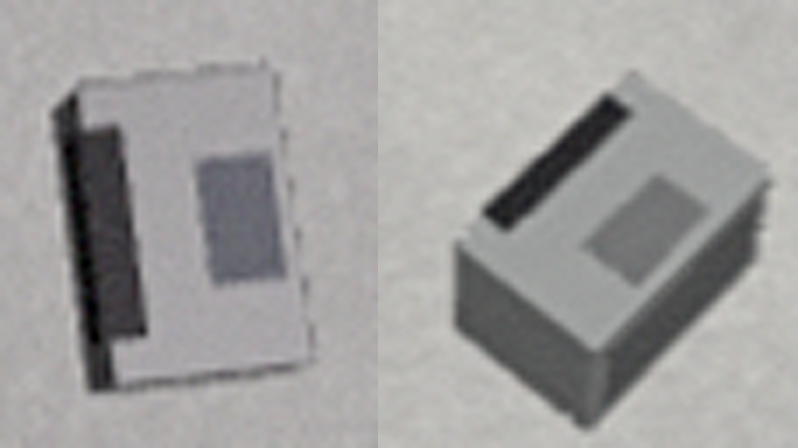

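The crops show the scanner's top corners clearly. In the top crop they are (80,84), (115,388), (272,66) and (314,358). In the side crop they are (632,73), (465,242), (770,178) and (602,352). I'll fit its pose from these.

```bash
python3 - <<'E'
from h import *
import pickle
from scipy.optimize import least_squares
t,s=pickle.load(open("ts.pkl","rb"))
T={(-40,60,75):(80,84),(-40,-60,75):(115,388),(40,60,75):(272,66),(40,-60,75):(314,358),(-40,60,0):(52,108),(-40,-60,0):(92,390)}
S={(-40,60,75):(632,73),(-40,-60,75):(465,242),(40,60,75):(770,178),(40,-60,75):(602,352),(40,-60,0):(588,430),(-40,-60,0):(458,325)}
def res(p,w):
    c,n=np.cos(p[2]),np.sin(p[2]);r=[]
    for im,D,x,y in w:
        for L,(a,b) in D.items():
            u=np.array([x+(a+.5)/7-.5,y+(b+.5)/7-.5])
            r+=list(proj(im,[p[0]+c*L[0]-n*L[1],p[1]+n*L[0]+c*L[1],L[2]])-u)
    return np.array(r)
a=(t,T,297,182);b=(s,{k:(v[0]-378,v[1]) for k,v in S.items()},245,222)
for w in([a],[b],[a,b]):
    f=least_squares(res,[510,-178,-1.57],args=(w,),diff_step=1e-3);print(f.x.round(3),np.abs(f.fun).mean().round(2))
# bar and tin from top: minAreaRect of bright bar
c=t["color"];g=c.min(2).astype(int);g0=np.zeros_like(g,np.uint8);R=(slice(140,215),slice(170,230));g0[R]=(g[R]>np.median(g[R])+30)
n,l,st,ce=cv2.connectedComponentsWithStats(g0);k=1+st[1:,4].argmax();ys,xs=np.where(l==k)
box=cv2.boxPoints(cv2.minAreaRect(np.c_[xs,ys].astype(np.float32)));print(st[k],[at(t,*q,12) for q in box])
E
```

```text
[ 509.607 -179.177   -1.438] 0.44
[ 514.777 -183.395   -1.458] 0.76
[ 511.835 -182.022   -1.438] 0.84
[181 147  40  61 829] [array([545.2, 226.4,  12. ]), array([709.3, 157.3,  12. ]), array([689.1, 112.7,  12. ]), array([525.6, 182.5,  12. ])]
```

{"op": "move_arm", "data": {
  "motion": [
    [163,-148,0,0,0,-0.46,87],
    [163,-148,0,0,0,-0.46,87],
    [163,-148,-40,0,0,-0.46,87],
    [163,-148,-120,0,0,-0.46,87],
    [163,-148,-120,0,0,-0.46,87]
  ]
}}

```text
t: 2.75
ee_pos: [580.2, 203.6, 169.6]
orientation: [-3.085, 0.581, -0.005]
ft_force: [0.7, 0.0, -0.5]
width: 87.0
```

```bash
python3 - <<'E'
from h import *
im=get_image("wrist");save(im,"e.png");o=get_obs();print(o["ee_pos"],o["orientation"])
for l in["bar","tin","tin_label"]:
  for r in mark_of(im,l)[:1]:
    v,u=r["location"];print(l,round(r["p"],2),[round(u),round(v)],at(im,u,v,0))
E
```

```text
[579.34544188 199.58951383 162.11183233] [ 3.08422416 -0.57758792 -0.00643366]
bar 0.94 [291, 192] [620.4 171.7   0. ]
tin 0.64 [157, 219] [447.5 201.1   0. ]
tin_label 0.75 [132, 211] [423.2 222.2  -0. ]
```

View pics/e.png

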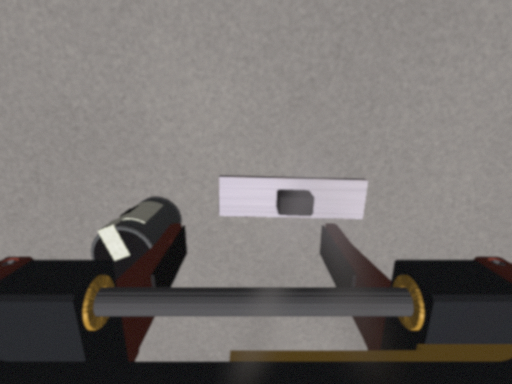

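Wrist view: the bar's corners are (219,177), (367,181), (363,219) and (219,216), nearly parallel to the jaws. The tin is on the left at (120,240).

```bash
python3 - <<'E'
from h import *
im=get_image("wrist");g=im["color"].min(2).astype(int)
m=np.zeros(g.shape,np.uint8);m[165:225,205:380]=g[165:225,205:380]>np.median(g[100:160,200:380])+30
m=cv2.morphologyEx(m,cv2.MORPH_CLOSE,np.ones((41,41)))
ys,xs=np.where(m);h=cv2.convexHull(np.c_[xs,ys].astype(np.int32));w=np.array([at(im,*q[0],12)[:2] for q in h],np.float32)
print(cv2.minAreaRect(w),[at(im,u,v,12) for u,v in((219,177),(367,181),(363,219),(219,216))]);o=get_obs()["orientation"];print(2*np.arctan2(o[1],o[0]))
print("seal: rim/centre",[at(im,u,v,100) for u,v in((118,255),(105,227),(128,253))])
E
```

```text
((618.705322265625, 167.7617645263672), (49.41084671020508, 179.44351196289062), 67.15336608886719) [array([542.8, 224.7,  12. ]), array([705.4, 156.8,  12. ]), array([688.6, 111.5,  12. ]), array([523.5, 179.4,  12. ])]
5.914899545721873
seal: rim/centre [array([443., 204., 100.]), array([445.8, 233.2, 100. ]), array([452.7, 202.5, 100. ])]
```

{"op": "move_arm", "data": {
  "motion": [
    [39,-32,-30,0,0,-0.03,87],
    [39,-32,-65,0,0,-0.03,87],
    [39,-32,-100,0,0,-0.03,87],
    [39,-32,-130,0,0,-0.03,87],
    [39,-32,-146,0,0,-0.03,87]
  ]
}}

```text
t: 3.42
ee_pos: [615.8, 172.5, 21.3]
orientation: [3.079, -0.62, -0.003]
ft_force: [-0.7, -0.4, -0.1]
width: 87.1
```

{"op": "move_arm", "data": {
  "motion": [
    [0,0,0,0,0,0,87],
    [0,0,0,0,0,0,60],
    [0,0,0,0,0,0,35],
    [0,0,0,0,0,0,35],
    [0,0,0,0,0,0,35]
  ]
}}

```text
t: 3.83
ee_pos: [618.8, 171.9, 25.3]
orientation: [-3.078, 0.623, -0.005]
ft_force: [0.2, 0.9, -0.3]
width: 63.7
```

{"op": "move_arm", "data": {
  "motion": [
    [0,0,0,0,0,0,30],
    [0,0,0,0,0,0,30],
    [0,0,0,0,0,0,30]
  ]
}}

```text
t: 4.08
ee_pos: [617.8, 171.1, 23.6]
orientation: [-3.079, 0.624, -0.001]
ft_force: [0.1, -0.1, 0.6]
width: 43.7
```

{"op": "move_arm", "data": {
  "motion": [
    [0,-3,-3,0,0,0,60],
    [0,-3,-7,0,0,0,60],
    [0,-3,-7,0,0,0,30],
    [0,-3,-7,0,0,0,30],
    [0,-3,-7,0,0,0,30]
  ]
}}

```text
t: 4.5
ee_pos: [617.4, 168.0, 15.8]
orientation: [3.079, -0.624, -0.001]
ft_force: [-0.4, -0.3, -0.1]
width: 40.6
```

{"op": "move_arm", "data": {
  "motion": [
    [0,0,0,0,0,0,30],
    [0,0,0,0,0,0,30],
    [0,0,0,0,0,0,30],
    [0,0,0,0,0,0,30]
  ]
}}

```text
t: 4.83
ee_pos: [617.3, 168.1, 15.9]
orientation: [3.079, -0.624, -0.001]
ft_force: [-0.1, 0.5, -2.9]
width: 40.0
```

{"op": "move_arm", "data": {
  "motion": [
    [0,0,35,0,0,0,30],
    [-30,-50,40,0,0,0.1,30],
    [-45,-90,40,0,0,0.2,30],
    [-60,-130,40,0,0,0.3,30],
    [-75,-165,40,0,0,0.4,30]
  ]
}}

```text
t: 5.25
ee_pos: [547.5, 16.0, 56.4]
orientation: [3.142, 0.01, 0.001]
ft_force: [0.4, -0.9, -3.1]
width: 40.1
```

```bash
python3 - <<'E'
from h import *
get_image("top")
o=get_obs();print(o["ee_pos"],2*np.arctan2(*o["orientation"][1::-1]),o["width"])
E
```

```text
[543.10918806  10.35339577  55.63448471] 0.013368860354250656 40.0181115608965
```

{"op": "move_arm", "data": {
  "motion": [
    [-20,-40,0,0,0,0.06,30],
    [-43,-80,0,0,0,0.12,30],
    [-43,-96,-10,0,0,0.12,30],
    [-43,-96,-30,0,0,0.12,30],
    [-43,-96,-36,0,0,0.12,30]
  ]
}}

```text
t: 5.72
ee_pos: [504.1, -80.1, 18.8]
orientation: [-3.136, -0.184, 0.003]
ft_force: [-1.4, -0.1, -3.5]
width: 39.8
```

```bash
python3 - <<'E'
from h import *
get_image("top")
t=get_image("top");s=get_image("side");o=get_obs();print(o["ee_pos"],2*np.arctan2(*o["orientation"][1::-1]),o["ft_force"])
A=cv2.resize(t["color"][160:260,265:350],None,fx=5,fy=5,interpolation=3);B=cv2.resize(s["color"][180:280,225:305],None,fx=4.6,fy=5,interpolation=3)
c=cv2.convertScaleAbs(np.hstack([A,B[:, :370]]),alpha=1.5);cv2.imwrite("pics/f.png",cv2.cvtColor(c,cv2.COLOR_RGB2BGR))
E
```

```text
[505.12713265 -78.43477793  19.7567656 ] -6.162950411369732 [-0.48972846  0.29675838 -2.23553607]
```

View pics/f.png

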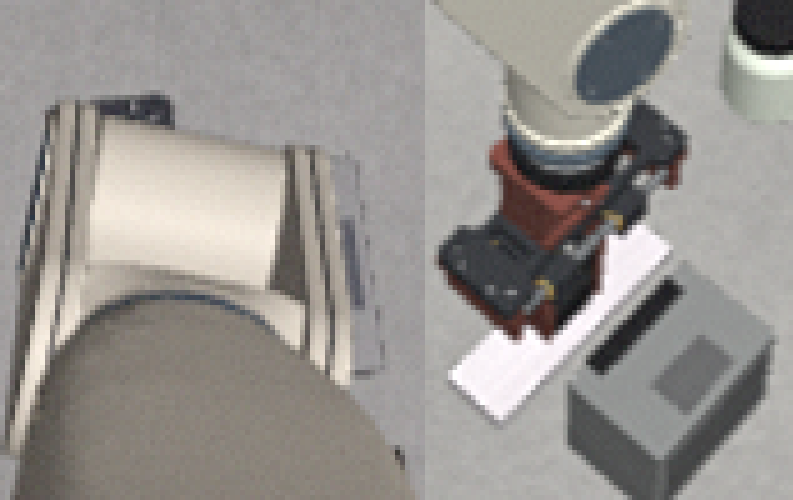

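Side view: the bar lies parallel to the scanner and a little out from its window, with edge corners at (502,425) and (672,242). The scanner's top window edge runs (567,380) to (688,262). The top view is blocked by the arm.

```bash
python3 - <<'E'
from h import *
import pickle
t,s=pickle.load(open("ts.pkl","rb"))
q=lambda c,r,z: at(s,225+(c-425+.5)/4.6-.5,180+(r+.5)/5-.5,z)
def yaw(a,b): d=b-a;return np.arctan2(d[1],d[0]).round(3),np.hypot(*d[:2]).round()
for n,a,b in(("bar R",q(502,425,16),q(674,244,16)),("bar L",q(447,378,16),q(620,222,16)),("win",q(567,380,75),q(688,262,75)),("rear",q(660,458,75),q(775,335,75)),("strip",q(595,373,75),q(685,287,75)),("plate",q(688,413,75),q(733,354,75))):print(n,a,b,yaw(a,b))
E
```

```text
bar R [ 419.1 -119.4   16. ] [600.4 -94.2  16. ] (np.float64(0.138), np.float64(183.0))
bar L [412.1 -69.   16. ] [582.8 -55.7  16. ] (np.float64(0.078), np.float64(171.0))
win [ 449.2 -150.5   75. ] [ 567.4 -139.1   75. ] (np.float64(0.096), np.float64(119.0))
rear [ 459.3 -228.4   75. ] [ 574.2 -215.4   75. ] (np.float64(0.113), np.float64(116.0))
strip [ 466.2 -158.6   75. ] [ 553.  -151.4   75. ] (np.float64(0.083), np.float64(87.0))
plate [ 493.3 -217.9   75. ] [ 543.7 -207.2   75. ] (np.float64(0.209), np.float64(52.0))
```

```bash
python3 - <<'E'
from h import *
import pickle
t,s=pickle.load(open("ts.pkl","rb"));g=t["color"].mean(2)
def edge(p,q,n,w=2.5):
    # crop coords of edge ends; subpixel gradient centroid across columns
    P=[]
    for f in np.linspace(.1,.9,n):
        v=182+((1-f)*p[1]+f*q[1]+.5)/7-.5;u=297+((1-f)*p[0]+f*q[0]+.5)/7-.5
        us=np.arange(u-w,u+w+.01,.1).astype(np.float32);a=cv2.remap(g.astype(np.float32),us[None],np.full_like(us,v)[None],cv2.INTER_LINEAR)[0]
        d=np.abs(np.diff(a))**2;P.append((( us[:-1]+.05)*d).sum()/d.sum());P[-1]=at(t,P[-1],v,75)[:2]
    P=np.array(P);k=np.polyfit(P[:,0],P[:,1],1);print(np.arctan(k[0]).round(3),np.polyval(k,510).round(1),(P[:,1]-np.polyval(k,P[:,0])).std().round(2))
edge((122,128),(146,335),30);edge((272,66),(314,358),40);edge((196,160),(212,282),20);edge((273,155),(288,278),20)
edge((80,84),(115,388),30)
E
```

```text
0.13 -153.9 0.24
0.121 -215.3 2.33
0.135 -181.0 0.33
0.115 -212.3 0.51
0.121 -136.4 1.15
```

{"op": "move_arm", "data": {
  "motion": [
    [-1,-12,-2,0,0,0.007,30],
    [-2,-24,-2,0,0,0.007,30],
    [-3,-30,-3,0,0,0.007,30],
    [-3,-30,-3,0,0,0.007,30],
    [-3,-30,-3,0,0,0.007,30]
  ]
}}

```text
t: 6.28
ee_pos: [502.5, -109.0, 17.4]
orientation: [3.135, 0.198, 0.001]
ft_force: [0.7, -0.6, -3.7]
width: 40.2
```

{"op": "move_arm", "data": {
  "motion": [
    [0,-1,0,0,0,0,30],
    [0,-2,0,0,0,0,30],
    [0,-3,0,0,0,0,30],
    [0,-3,0,0,0,0,30],
    [0,-3,0,0,0,0,30]
  ]
}}

```text
t: 6.7
ee_pos: [502.4, -111.8, 17.1]
orientation: [-3.135, -0.199, 0.0]
ft_force: [0.1, 0.1, -2.5]
width: 39.8
```

{"op": "move_arm", "data": {
  "motion": [
    [0,-1,0,0,0,0,30],
    [0,-2,0,0,0,0,30],
    [0,-2,0,0,0,0,30],
    [0,-2,0,0,0,0,30]
  ]
}}

```text
t: 7.03
ee_pos: [502.4, -114.0, 17.0]
orientation: [3.135, 0.199, 0.0]
ft_force: [0.1, 0.1, -1.9]
width: 39.8
```

{"op": "move_arm", "data": {
  "motion": [
    [0,-1,0,0,0,0,30],
    [0,-2,0,0,0,0,30],
    [0,-2,0,0,0,0,30],
    [0,-2,0,0,0,0,30]
  ]
}}

```text
t: 7.37
ee_pos: [502.3, -116.0, 17.0]
orientation: [3.135, 0.199, 0.0]
ft_force: [0.5, 0.2, -2.9]
width: 39.7
```

No contact yet, so I'm continuing in small steps.

{"op": "move_arm", "data": {
  "motion": [
    [0,-1,0,0,0,0,30],
    [0,-2,0,0,0,0,30],
    [0,-2,0,0,0,0,30]
  ]
}}

```text
t: 7.62
ee_pos: [502.3, -116.3, 17.1]
orientation: [-3.133, -0.198, 0.0]
ft_force: [1.4, 13.5, -0.0]
width: 39.8
```

{"op": "move_arm", "data": {
  "motion": [
    [0,-1,0,0,0,0,30],
    [0,-2,0,0,0,0,30],
    [0,-2,0,0,0,0,30]
  ]
}}

```text
t: 7.87
ee_pos: [502.4, -116.9, 17.3]
orientation: [-3.132, -0.197, 0.0]
ft_force: [2.6, 23.1, 3.8]
width: 39.8
```

{"op": "move_arm", "data": {
  "motion": [
    [0,2,-1,0,0,0,30],
    [0,2,-1,0,0,0,30],
    [0,2,-1,0,0,0,30]
  ]
}}

```text
t: 8.12
ee_pos: [502.4, -116.8, 16.1]
orientation: [-3.134, -0.199, 0.0]
ft_force: [1.3, 10.0, -1.2]
width: 39.8
```

```bash
python3 - <<'E'
from h import *
o=get_obs();print(o["ee_pos"],o["ft_force"],o["moment"])
E
```

```text
[ 502.3772575  -116.77481543   16.12291625] [ 1.26249118 10.01700162 -1.18742436] [ 1.81566868 -0.23020887  0.0692956 ]
```

{"op": "move_arm", "data": {
  "motion": [
    [0,0,0,0,0,0,60],
    [0,0,0,0,0,0,60],
    [0,0,0,0,0,0,60],
    [0,0,0,0,0,0,60],
    [0,0,40,0,0,0,60]
  ]
}}

```text
t: 8.53
ee_pos: [497.5, -117.0, 49.9]
orientation: [-3.131, -0.199, 0.02]
ft_force: [-0.0, 0.4, 0.6]
width: 59.9
```

{"op": "move_arm", "data": {
  "motion": [
    [0,0,40,0,0,0,85],
    [0,0,80,0,0,0,85],
    [-20,50,120,0,0,0.12,85],
    [-25,90,150,0,0,0.24,85],
    [-30,130,150,0,0,0.36,85]
  ]
}}

```text
t: 8.95
ee_pos: [477.6, -15.1, 201.0]
orientation: [3.046, 0.762, 0.007]
ft_force: [1.0, 0.5, -0.1]
width: 84.7
```

{"op": "move_arm", "data": {
  "motion": [
    [5,40,0,0,0,0.12,85],
    [5,80,0,0,0,0.24,85],
    [5,80,0,0,0,0.36,85],
    [5,80,0,0,0,0.48,85],
    [5,80,0,0,0,0.6,85]
  ]
}}

```text
t: 9.37
ee_pos: [481.6, 66.0, 198.0]
orientation: [2.682, 1.635, 0.0]
ft_force: [0.3, -0.5, 0.2]
width: 85.0
```

{"op": "move_arm", "data": {
  "motion": [
    [0,0,0,0,0,0.12,85],
    [0,0,0,0,0,0.24,85],
    [0,0,0,0,0,0.36,85],
    [0,0,0,0,0,0.48,85],
    [0,0,0,0,0,0.6,85]
  ]
}}

```text
t: 9.78
ee_pos: [481.6, 64.9, 197.9]
orientation: [2.082, 2.352, -0.0]
ft_force: [0.3, 0.5, -0.2]
width: 85.0
```

{"op": "move_arm", "data": {
  "motion": [
    [0,0,0,0,0,0.12,85],
    [0,0,0,0,0,0.24,85],
    [0,0,0,0,0,0.36,85],
    [0,0,0,0,0,0.48,85],
    [0,0,0,0,0,0.6,85]
  ]
}}

```text
t: 10.2
ee_pos: [481.6, 64.9, 197.9]
orientation: [1.294, 2.863, -0.0]
ft_force: [-0.4, 0.4, 0.7]
width: 85.3
```

```bash
python3 - <<'E'
from h import *
im=get_image("wrist");t=get_image("top");save(im,"g.png");o=get_obs();print(o["ee_pos"],2*np.arctan2(*o["orientation"][1::-1]),o["qpos"])
c=cv2.resize(t["color"][160:255,250:350],None,fx=5,fy=5,interpolation=3)[:384]
c=np.hstack([im["color"],cv2.convertScaleAbs(c,alpha=1.5)]);c=cv2.resize(c,None,fx=.78,fy=.78);cv2.imwrite("pics/g.png",cv2.cvtColor(c,cv2.COLOR_RGB2BGR))
import pickle;pickle.dump((im,t),open("g.pkl","wb"))
E
```

```text
[481.65238153  64.8964612  197.93075701] 2.2879349454362052 [ 1.09528803e-01  2.53634244e-01  1.95182852e+00 -1.67692865e-04
  9.36000069e-01 -2.17830671e+00]
```

View pics/g.png

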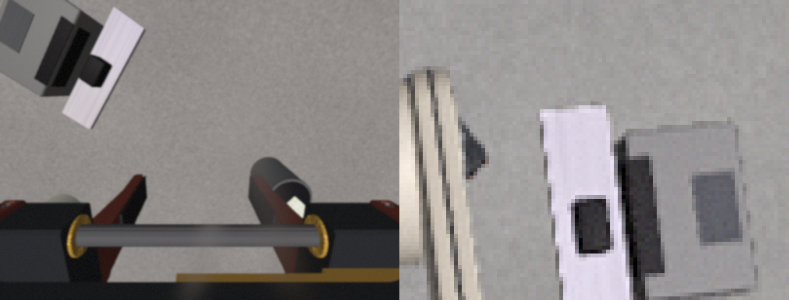

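Wrist view: the bar is flush and parallel to the window, with its corners at scaled (116,8), (144,28), (91,128) and (62,112). The top view agrees. I'm passing over the tin so that it lies in front of the camera.

{"op": "move_arm", "data": {
  "motion": [
    [0,41,0,0,0,0.1,85],
    [0,82,0,0,0,0.2,85],
    [0,123,0,0,0,0.3,85],
    [0,164,0,0,0,0.4,85],
    [0,200,0,0,0,0.4,85]
  ]
}}

```text
t: 10.72
ee_pos: [481.6, 267.3, 198.1]
orientation: [0.707, 3.061, 0.001]
ft_force: [-0.3, 0.4, 0.1]
width: 85.2
```

```bash
python3 - <<'E'
from h import *
import pickle
g,_=pickle.load(open("g.pkl","rb"))
C=[at(g,u/.78,v/.78,12) for u,v in((116,8),(144,28),(91,128),(62,112))];print(C,np.mean(C,0))
get_image("top");im=get_image("wrist");save(im,"i.png");o=get_obs();print(o["ee_pos"],2*np.arctan2(*o["orientation"][1::-1]),o["qpos"])
for l,z in(("tin",0),("tin_label",52)):
  for r in mark_of(im,l)[:1]:
    v,u=r["location"];print(l,round(r["p"],2),[round(u),round(v)],at(im,u,v,z))
E
```

```text
[array([ 416.7, -147.4,   12. ]), array([ 410.5, -102.2,   12. ]), array([584.6, -78.5,  12. ]), array([ 593.6, -128. ,   12. ])] [ 501.35  -114.025   12.   ]
[481.96959368 269.6276597  198.09983475] 2.686888279911655 [ 4.88064442e-01  3.47219367e-01  1.81350828e+00  9.44537387e-04
  9.78647736e-01 -2.19935016e+00]
tin 0.59 [251, 116] [451.7 203.1   0. ]
```

View pics/i.png

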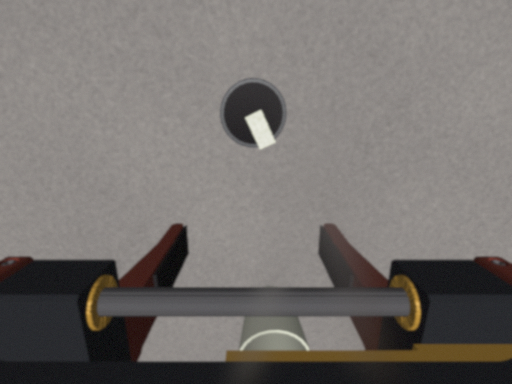

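Wrist view: the lid is centred at (253,112), with the seal running from there to the rim at about (267,146).

```bash
python3 - <<'E'
from h import *
im=get_image("wrist");g=im["color"].astype(int).min(2)
a=at(im,253,112.5,100);m=np.zeros(g.shape,np.uint8);m[100:155,235:285]=g[100:155,235:285]>170
ys,xs=np.where(m);w=np.array([at(im,u,v,100)[:2] for u,v in zip(xs,ys)]);d=w.mean(0)-a[:2]
vx=cv2.fitLine(w.astype(np.float32),2,0,.01,.01).ravel()
print(a,len(w),w.mean(0),np.arctan2(d[1],d[0]),np.arctan2(vx[1],vx[0]),proj(im,[451,203,100]))
E
```

```text
[446.9 193.5 100. ] 578 [448.71539792 217.23062284] 1.4944448162738961 -1.5674548 [253.6 124.3]
```

```bash
python3 - <<'E'
from h import *
im=get_image("wrist")
print(ray(im,256,192),[at(im,u,v,100)[:2] for u,v in((253,78),(253,147),(220,112),(286,112),(255,114),(267,147))])
for z in(0,100):
  th=np.linspace(0,6.28,60);P=np.array([proj(im,[449+30*np.cos(k),202+30*np.sin(k),z]) for k in th]);print(z,P.min(0),P.max(0))
E
```

```text
(array([448.52827616, 195.93246219, 359.09281049]), array([ 0.10654731,  0.24217633, -0.96452072])) [array([434. , 166.5]), array([460.5, 220.3]), array([473.5, 178.9]), array([419.7, 205.3]), array([445.8, 194.5]), array([448.7, 226.1])]
0 [231.1  96.4] [278.4 145.4]
100 [222.8  88.3] [288.1 156. ]
```

```bash
python3 - <<'E'
from h import *
im=get_image("wrist");print(get_obs()["ee_pos"],get_obs()["qvel"].round(3))
g=im["color"].astype(int).min(2);m=np.zeros(g.shape,np.uint8);m[60:175,215:300]=g[60:175,215:300]>170
ys,xs=np.where(m);print(xs.mean(),ys.mean(),xs.min(),xs.max(),ys.min(),ys.max())
dk=np.zeros(g.shape,np.uint8);dk[50:185,205:305]=(g[50:185,205:305]<60)|(m[50:185,205:305]>0)
ys,xs=np.where(dk);(c,r)=cv2.minEnclosingCircle(np.c_[xs,ys].astype(np.float32));print(c,r,at(im,*c,100))
old=cv2.imread("pics/i.png").min(2);print(np.abs(old.astype(int)-g).mean())
w=np.array([at(im,u,v,100)[:2] for u,v in zip(*np.where(m)[::-1])]);d=w.mean(0)-at(im,*c,100)[:2];print(d,np.arctan2(d[1],d[0]))
import pickle
t,_=pickle.load(open("ts.pkl","rb"));print(at(t,(276.5)/1.5-.2,351.5/1.5-.2,100))
E
```

```text
[481.49602576 263.86824626 197.71658336] [-0.006 -0.003 -0.002  0.002 -0.002 -0.004]
263.19349315068496 139.05993150684932 249 277 121 157
(257.5, 125.5) 32.38064956665039 [448.2 204.1 100. ]
3.39202880859375
[ 0.62277397 13.41027397] 1.5243896057710704
[445.4 199.6 100. ]
```

{"op": "move_arm", "data": {
  "motion": [
    [-17,-30,0,0,0,0,87],
    [-33,-60,0,0,0,0,87],
    [-33,-60,0,0,0,0,87],
    [-33,-60,-30,0,0,0,87],
    [-33,-60,-60,0,0,0,87]
  ]
}}

```text
t: 11.48
ee_pos: [450.5, 204.3, 139.2]
orientation: [0.713, 3.055, 0.005]
ft_force: [0.1, 0.2, -1.4]
width: 86.6
```

{"op": "move_arm", "data": {
  "motion": [
    [0,0,-25,0,0,0,87],
    [0,0,-50,0,0,0,87],
    [0,0,-75,0,0,0,87],
    [0,0,-94,0,0,0,87],
    [0,0,-94,0,0,0,87]
  ]
}}

```text
t: 11.9
ee_pos: [446.8, 203.3, 41.0]
orientation: [-0.711, -3.055, 0.005]
ft_force: [-0.3, -0.6, -0.0]
width: 87.5
```

{"op": "move_arm", "data": {
  "motion": [
    [0,0,0,0,0,0,87],
    [0,0,0,0,0,0,87]
  ]
}}

```text
t: 12.07
ee_pos: [449.4, 204.9, 44.8]
orientation: [0.71, 3.059, 0.001]
ft_force: [0.0, 0.5, 0.0]
width: 86.8
```

{"op": "move_arm", "data": {
  "motion": [
    [0,0,0,0,0,0,70],
    [0,0,0,0,0,0,60],
    [0,0,0,0,0,0,50],
    [0,0,0,0,0,0,50],
    [0,0,0,0,0,0,50]
  ]
}}

```text
t: 12.48
ee_pos: [449.0, 205.4, 44.4]
orientation: [0.708, 3.06, 0.001]
ft_force: [-0.0, -2.0, 6.0]
width: 59.6
```

{"op": "move_arm", "data": {
  "motion": [
    [0,0,0,0,0,0,50],
    [0,0,0,0,0,0,50],
    [0,0,0,0,0,0,50],
    [0,0,0,0,0,0,50]
  ]
}}

```text
t: 12.82
ee_pos: [449.1, 205.3, 44.4]
orientation: [0.708, 3.06, 0.001]
ft_force: [-0.8, -1.4, 7.0]
width: 59.3
```

{"op": "move_arm", "data": {
  "motion": [
    [0,0,12,0,0,0,50],
    [0,-20,25,0,0,-0.12,50],
    [10,-45,25,0,0,-0.24,50],
    [15,-70,25,0,0,-0.36,50],
    [20,-95,25,0,0,-0.48,50]
  ]
}}

```text
t: 13.23
ee_pos: [468.7, 109.3, 68.9]
orientation: [1.422, 2.801, -0.0]
ft_force: [0.2, -0.2, -3.6]
width: 59.8
```

{"op": "move_arm", "data": {
  "motion": [
    [5,-25,0,0,0,-0.12,50],
    [10,-50,0,0,0,-0.24,50],
    [15,-75,0,0,0,-0.36,50],
    [20,-95,0,0,0,-0.48,50],
    [24,-105,0,0,0,-0.6,50]
  ]
}}

```text
t: 13.65
ee_pos: [492.4, 3.1, 68.6]
orientation: [-2.189, -2.253, 0.001]
ft_force: [0.1, 0.1, -3.6]
width: 59.7
```

{"op": "move_arm", "data": {
  "motion": [
    [0,0,0,0,0,-0.12,50],
    [0,0,0,0,0,-0.24,50],
    [0,0,0,0,0,-0.36,50],
    [0,0,0,0,0,-0.48,50],
    [0,0,0,0,0,-0.6,50]
  ]
}}

```text
t: 14.07
ee_pos: [492.1, 5.1, 68.4]
orientation: [-2.756, -1.507, 0.002]
ft_force: [0.1, 0.1, -2.6]
width: 59.9
```

{"op": "move_arm", "data": {
  "motion": [
    [0,0,0,0,0,-0.12,50],
    [0,0,0,0,0,-0.24,50],
    [0,0,0,0,0,-0.36,50],
    [0,0,0,0,0,-0.48,50],
    [0,0,0,0,0,-0.6,50]
  ]
}}

```text
t: 14.48
ee_pos: [492.1, 5.2, 68.4]
orientation: [-3.078, -0.626, 0.002]
ft_force: [-0.4, 0.4, -3.5]
width: 59.6
```

{"op": "move_arm", "data": {
  "motion": [
    [0,0,0,0,0,-0.12,50],
    [0,0,0,0,0,-0.24,50],
    [0,0,0,0,0,-0.36,50],
    [0,0,0,0,0,-0.48,50],
    [0,0,0,0,0,-0.6,50]
  ]
}}

```text
t: 14.9
ee_pos: [492.1, 5.2, 68.5]
orientation: [3.126, -0.312, -0.002]
ft_force: [-0.2, 0.2, -2.7]
width: 59.9
```

{"op": "move_arm", "data": {
  "motion": [
    [1,-20,0,0,0,-0.11,50],
    [3,-40,0,0,0,-0.11,50],
    [3,-55,-10,0,0,-0.11,50],
    [3,-55,-20,0,0,-0.11,50],
    [3,-55,-22,0,0,-0.11,50]
  ]
}}

```text
t: 15.32
ee_pos: [494.3, -50.1, 45.3]
orientation: [-3.105, 0.477, 0.005]
ft_force: [0.1, 1.1, -2.6]
width: 59.7
```

```bash
python3 - <<'E'
from h import *
get_image("side");s=get_image("side");w=get_image("wrist");o=get_obs();print(o["ee_pos"],2*np.arctan2(*o["orientation"][1::-1]),o["ft_force"])
for l,z in(("tin",1),("bar",0),("tin_label",52)):
  for r in mark_of(s,l)[:1]:
    v,u=r["location"];print(l,round(r["p"],2),at(s,u,v,z))
B=cv2.resize(s["color"][175:275,205:305],None,fx=4,fy=4,interpolation=3)[:384]
c=cv2.convertScaleAbs(np.hstack([B,w["color"][:,56:456]]),alpha=1.3);cv2.imwrite("pics/j.png",cv2.cvtColor(c,cv2.COLOR_RGB2BGR))
E
```

```text
[495.00596881 -49.15639274  46.38574318] 5.980660889393143 [-0.33132474  0.06234261 -2.72018138]
tin 0.93 [500.7 -59.8   1. ]
bar 0.7 [ 500.2 -111.9    0. ]
tin_label 0.78 [505.6 -79.5  52. ]
```

View pics/j.png

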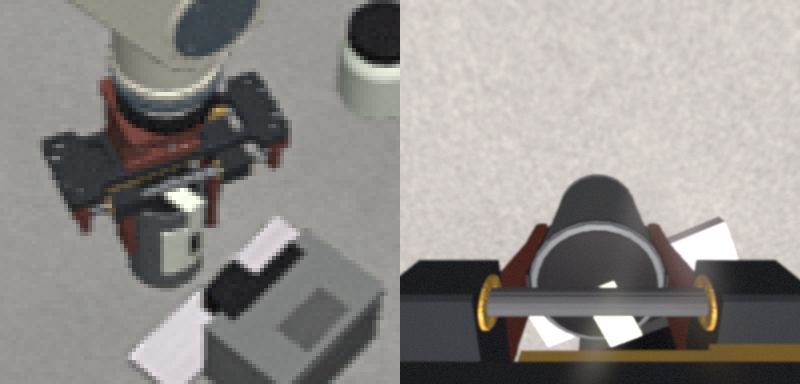

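Side view: the label faces the scanner and the tin stands just short of the bar. I'll creep in until it touches.

{"op": "move_arm", "data": {
  "motion": [
    [0,-1,0,0,0,0,50],
    [0,-2,0,0,0,0,50],
    [0,-4,-1,0,0,0,50],
    [0,-4,-1,0,0,0,50],
    [0,-4,-1,0,0,0,50]
  ]
}}

```text
t: 16.03
ee_pos: [495.7, -54.0, 45.9]
orientation: [-3.106, 0.475, -0.0]
ft_force: [-0.3, -1.0, -3.5]
width: 59.7
```

{"op": "move_arm", "data": {
  "motion": [
    [0,-1,0,0,0,0,50],
    [0,-2,0,0,0,0,50],
    [0,-3,0,0,0,0,50],
    [0,-3,0,0,0,0,50]
  ]
}}

```text
t: 16.37
ee_pos: [495.7, -57.0, 45.9]
orientation: [3.106, -0.474, 0.0]
ft_force: [-0.0, -0.4, -3.4]
width: 60.0
```

{"op": "move_arm", "data": {
  "motion": [
    [0,-1,0,0,0,0,50],
    [0,-2,0,0,0,0,50],
    [0,-2,0,0,0,0,50]
  ]
}}

```text
t: 16.62
ee_pos: [495.7, -59.0, 45.9]
orientation: [3.106, -0.474, 0.0]
ft_force: [-0.7, 0.7, -3.5]
width: 59.6
```

{"op": "move_arm", "data": {
  "motion": [
    [0,-1,0,0,0,0,50],
    [0,-1.5,0,0,0,0,50],
    [0,-1.5,0,0,0,0,50]
  ]
}}

```text
t: 16.87
ee_pos: [495.7, -60.4, 45.8]
orientation: [3.106, -0.474, -0.0]
ft_force: [0.5, -0.3, -3.4]
width: 60.0
```

{"op": "move_arm", "data": {
  "motion": [
    [0,-1,0,0,0,0,50],
    [0,-1.5,0,0,0,0,50],
    [0,-1.5,0,0,0,0,50]
  ]
}}

```text
t: 17.12
ee_pos: [495.7, -61.9, 45.9]
orientation: [3.106, -0.474, 0.0]
ft_force: [0.5, -0.8, -4.4]
width: 59.4
```

{"op": "move_arm", "data": {
  "motion": [
    [0,-1,0,0,0,0,50],
    [0,-1.5,0,0,0,0,50],
    [0,-1.5,0,0,0,0,50]
  ]
}}

```text
t: 17.37
ee_pos: [495.7, -63.4, 45.9]
orientation: [-3.106, 0.474, 0.0]
ft_force: [-0.4, -0.2, -2.3]
width: 60.0
```

{"op": "move_arm", "data": {
  "motion": [
    [0,-1,0,0,0,0,50],
    [0,-1.5,0,0,0,0,50],
    [0,-1.5,0,0,0,0,50]
  ]
}}

```text
t: 17.62
ee_pos: [495.6, -64.5, 45.9]
orientation: [-3.105, 0.475, 0.0]
ft_force: [1.0, 4.6, -2.0]
width: 59.7
```

{"op": "move_arm", "data": {
  "motion": [
    [0,0.5,-1,0,0,0,50],
    [0,0.5,-1.5,0,0,0,50],
    [0,0.5,-1.5,0,0,0,50],
    [0,0.5,-1.5,0,0,0,50]
  ]
}}

```text
t: 17.95
ee_pos: [495.7, -64.3, 44.5]
orientation: [3.106, -0.474, -0.0]
ft_force: [-0.1, 2.7, 1.5]
width: 59.8
```

{"op": "move_arm", "data": {
  "motion": [
    [0,0,0,0,0,0,65],
    [0,0,0,0,0,0,80],
    [0,0,0,0,0,0,87],
    [0,0,0,0,0,0,87],
    [0,0,0,0,0,0,87]
  ]
}}

```text
t: 18.37
ee_pos: [495.8, -64.5, 44.4]
orientation: [3.105, -0.474, 0.0]
ft_force: [0.0, 0.7, -0.1]
width: 85.8
```

{"op": "move_arm", "data": {
  "motion": [
    [0,0,20,0,0,0,87],
    [0,0,45,0,0,0,87],
    [0,0,80,0,0,0,87],
    [0,0,115,0,0,0,87],
    [0,0,150,0,0,0,87]
  ]
}}

```text
t: 18.78
ee_pos: [495.2, -64.3, 195.7]
orientation: [3.106, -0.474, -0.001]
ft_force: [0.7, -0.0, -0.2]
width: 87.0
```

{"op": "move_arm", "data": {
  "motion": [
    [0,40,10,0,0,0,87],
    [0,80,10,0,0,0,87],
    [0,120,10,0,0,0,87],
    [0,160,10,0,0,0,87],
    [0,200,10,0,0,0,87]
  ]
}}

```text
t: 19.2
ee_pos: [495.4, 137.3, 204.7]
orientation: [-3.105, 0.475, -0.001]
ft_force: [0.9, -0.1, 0.5]
width: 87.0
```

```bash
python3 - <<'E'
from h import *
get_image("side");s=get_image("side");t=get_image("top");print(get_obs()["t"])
for n,im in(("side",s),("top",t)):
 for l,z in(("tin",0),("bar",0),("tin_label",52),("scanner",0)):
  for r in mark_of(im,l)[:1]:
    v,u=r["location"];print(n,l,round(r["p"],2),at(im,u,v,z))
f=lambda c:cv2.resize(c,None,fx=4.8,fy=4.8,interpolation=3)
c=cv2.convertScaleAbs(np.hstack([f(t["color"][170:255,265:347]),f(s["color"][190:275,222:304])]),alpha=1.4);cv2.imwrite("pics/k.png",cv2.cvtColor(c,cv2.COLOR_RGB2BGR))
E
```

```text
19.35
side tin 0.65 [502.1 -61.7   0. ]
side bar 0.66 [ 500.7 -116.3    0. ]
side tin_label 0.89 [511.  -78.6  52. ]
side scanner 0.66 [ 502.6 -174.9    0. ]
top tin 0.74 [502.2 -55.8   0. ]
top bar 0.74 [ 506.1 -177.2    0. ]
top tin_label 0.93 [490.4 -84.1  52. ]
top scanner 0.8 [ 510.2 -178.     0. ]
```

View pics/k.png

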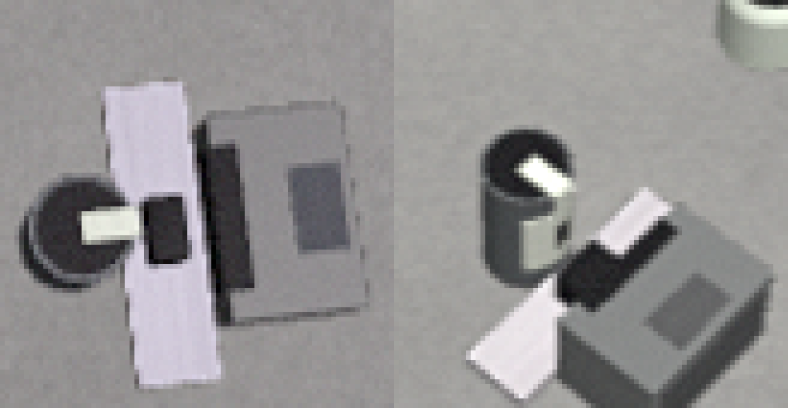

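The top and side views agree. The bar edge is parallel to the window face, the seal points squarely at the scanner, and the tin stands against the bar. The gripper is well clear.

```bash
python3 -c "
from workcell import *
print(close_job(),get_obs()['t'])"
```

```text
the job is handed in; nothing more can be done
the job is handed in; nothing more can be done
```

The job is handed in. The bar lies flat against the scanner's window, and the tin stands against the bar's outer edge with its label facing the scanner. The arm had stopped well clear, at about 19 s on the robot clock. No verdict was reported.

- **Bar:** I gripped it by its block and pressed it against the window face (about 23 N felt, 10 N still there just before release). In the last top view its edge is parallel to the face within about 0.02 rad by eye. That view left an apparent gap of 1–2 pixels (about 3–5 mm) next to the face's shadow. That is close to the 4 mm limit and I did not check it again. I relied on the contact forces instead, including when the tin later pushed on the bar.
- **Tin:** I turned it about 171°, moved it in until it touched the bar (about 4.6 N), then set it down and released it. In the last top view its seal points along the scanner's axis within about 0.05 rad. By my estimate it is 0–7 mm off the window's middle.
- **Disagreements:** In the last top picture the trained network placed the bar's origin on the scanner, about 60 mm off, which contradicts the side view and the contact. Its positions for the scanner and the tin also differed by up to about 8 mm between the two cameras.
- **Neighbours:** I routed the arm clear of the plain tin, the cup and the jar, but did not measure their positions again at the end.

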